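Snap the rod-socket cap home

TASK

One of the two grey caps on the white shelf board still stands proud of its metal rod socket: take the wooden-handled seating tool from its tray, set its nose in that cap's dish, centred and upright, and press straight down until the cap clicks fully home, level and flush with the rim, then keep pushing steadily at about 20 newtons for a good second so that its adhesive pad takes. Feel your way, as more than about 35 newtons would crack the cap, and keep the fingers off both caps. Then stand the tool upright in its tray again and let go, leaving the finished cap, the screwdriver, the tin and the jar where they are.

Things in the scene. Friction and masses are not known exactly. Their poses are not given: they have to be found in the camera images.
- cap: Loose grey round cap, 48 mm across, 14.5 mm high, 30 g. Origin: centre of its underside, z up. Top: a dish 40 mm across, 2.5 mm deep, flat floor 12 mm above the origin. Starts level on sprung catches, 8 mm proud. Pushed down, the force rises to about 7-13 N in 3-4 mm, drops to near zero as the catches snap over; after 8 mm its underside meets the rigid socket floor, flush with the rim.
- cap_done: An identical cap that is already home, flush in the other socket. Origin: centre of its underside. To be left alone.
- panel: White shelf board, 200 (its x) by 280 (its y) by 18 mm, fixed flat on the table. Origin: centre of its underside, z up. Carries two round steel rod sockets, 66 mm outside, 51.4 mm inside; floor 21 mm and rim 35.5 mm above the board's underside. Either may hold the loose cap.
- tool: Seating tool, upright in the tray: round black nose 34 mm across, 6 mm high at the bottom; black shoulder 42 mm across from 6 to 18 mm; square wooden handle 26 by 26 mm from 18 to 70 mm. About 0.16 kg. Origin: centre of the nose's flat underside; z up along the handle, x and y square to the handle's flats.
- tray: Low dark wooden tray, 130 by 130 mm, 16 mm high, walls 4 mm thick, inner floor 4 mm above its origin, fixed on the table. Origin: centre of its underside.
- driver: Screwdriver, 160 mm long, lying on the board along its edge nearest the robot. Bystander.
- polish: Dark flat tin, 50 mm across, 22 mm high, on the board near its far edge, midway between the sockets. Bystander.
- pins: Glass jar with a steel lid, 60 mm across, 75 mm high, standing on the table between the tray and the board. Origin: centre of its underside. Bystander.
- seat_a (a point): Centre of the rim plane of the socket on the board's +y side (x = 15, y = +70 mm in the board's frame).
- seat_b (a point): Centre of the rim plane of the socket on the board's -y side (x = 15, y = -70 mm in the board's frame).
Not all that is in view belongs to the job. What is shaped like the tool but purple is not meant.

How it is judged (in metres and radians):
On the way, in this order (a step that is already met when the one before it is completed fails the run):
1. the seating tool is lifted clear of its tray (height (world z) of tool above 0.04 m), for 0.1 s.
2. the proud cap is home (level and within 1.5 mm of the socket floor) and the tool bears on it steadily with 14 to 26 N for 0.7 s (z of cap in the frame of panel below 0.0225 m and angle between cap's own z axis and vertical below 0.06 rad and contact force between tool and cap between 14 and 26 N), for 0.7 s.
At the end, for the whole second after the job is handed in: The once-proud cap sits in its socket within 1.5 mm of the floor (flush) and level within 3.4 degrees; the seating tool stands upright (within 6 degrees), released and still, on the floor of the tray, within 50 mm of the tray's centre (z of cap in the frame of panel between 0.018 and 0.0225 m and angle between cap's own z axis and vertical below 0.06 rad and horizontal distance between tool and tray below 0.05 m and z of tool in the frame of tray below 0.008 m and angle between tool's own z axis and vertical below 0.1 rad and linear speed of tool below 0.02 m/s and contact force between the fingers and tool below 0.1 N); the robot touches nothing.
It fails at once if the tool is pushed on the cap with more than 35 N (contact force between tool and cap above 35 N).
It fails at once if the tool presses on the cap (over 4 N) while more than 6 mm off its centre or leaning more than 7 degrees (contact force between tool and cap above 4 N and (horizontal distance between tool and cap above 0.006 m or angle between tool's own z axis and vertical above 0.12 rad)).
It fails at once if the fingers or the arm push on the loose cap (contact force between any of the fingers, the arm and cap above 1 N).
It fails at once if the finished cap is pressed on or moved by more than 6 mm (contact force between tool and cap_done above 2 N or contact force between the fingers and cap_done above 1 N or distance of cap_done from where it was at the start of the episode above 0.006 m).
It fails at once if a bystander is shoved more than 25 mm (distance of any of driver, polish, pins from where it was at the start of the episode above 0.025 m).
It also fails if it takes over 67 s, if anything falls off the work surface, if the arm or the gripper's body presses on something with over 40 N, if the wrist force passes 120 N, or if a joint passes its speed limit or range.

ROBOT

A 6-joint arm with a two-finger parallel gripper is mounted at the origin on the work surface. World frame = base frame: x ahead of the robot, y to its left, z up, the work surface at z = 0. Lengths are in mm, angles in degrees, forces in N, time in s.
With the tool pointing down it reaches from about 350 to 850 mm from the base axis. Payload 8.1 kg.
Tool frame: the origin (TCP) lies on the centre line of the jaws, within the pads' length; the fingertips stand 19 mm ahead of it and the grasp point (between the pads) is the TCP; z points along the fingers, y is the line along which they close (so a half turn about z gives the same grasp; the last joint's range is limited). The gripper opens to 85 mm and grips with 20 to 120 N. Pads are 22 mm wide; open, the fingers measure 114 mm over their backs; the gripper's body (76 mm by 85 mm) begins 54 mm behind the grasp point. The pads swing forward as they close: fully open they stand 13 mm farther back than shut.
Start: joints at [-78.232, 7.471, 85.268, -0, 87.261, -4.893], TCP at [172.051, -574.808, 250.292] pointing down, gripper open.
Joint ranges: [-169.43, 169.43], [-51.17, 129.36], [1.28, 143.12], [-76.62, 256.62], [0, 156.53], [-152.29, 152.29]. Speed limits (degrees/s): [136.94, 136.94, 159.86, 180, 180, 180].

INTERFACE

Orientations are given as [roll, pitch, yaw] about the fixed x, y, z axes, in that order (R = Rz(yaw) Ry(pitch) Rx(roll)).
In Python, from bench import r gives the robot as it stands. The module is installed in compiled form; this text tells all that it offers.
- The arm moves only by the tool servo_tool, never from a script. Its arguments are lists of equal length, an entry for each row: "fingers": the finger opening in m, from 0 to 0.0854; "linear": the shift along the tool's x, y, z in m, a list of three; "rotation": the turn, a rotation vector about the tool's x, y, z in degrees, a list of three. A call has 1 to 10 rows; each row is the pose to reach, as a shift and turn from the pose commanded when the call began, along the tool's axes at that moment; what a row does not reach only later rows make up. A row lasts 1/10 s, in which the tool goes at most 50 mm and 8.59 degrees, less where a joint would pass 70% of its speed; a pose out of reach is approached as far as the arm can. A call with a gripper value outside its range is refused whole. The fingers move at their own pace and stop on an object; "force" is the grip in N (left out, the last holds). Time passes only in rows, so rows that repeat a pose let the fingers close. It gives the time, the measured TCP pose, the force, the opening and the grip force at its end, in the units of the state.
- r.sense(): the state, without advancing time (a new reading comes with each control period).
- r.snapshot(name): name is "scene" or "top" or "wrist"; returns a dict with "frame" (400x640x3 uint8, red, green, blue), "fx", "fy", "cx", "cy" (pixels), "camera_from_world" (4x4, takes a point from world to camera coordinates). Camera axes: x right, y up, looking along -z (the intrinsics and any distortion apply to the point x, -y, -z); pixel columns grow to the right and rows downward; lengths in mm; the calibration is good to about 2 mm. The wrist camera is an equidistant fisheye: a pixel r from the principal point sees the ray r / f radians off the axis. A picture is of the moment at which its call begins. There is no depth.
- r.hand_in(): hands the job in; it is judged then, once.
The state is a dict: "time": time; "joint_pos": joint angles; "qd": joint speeds; "joint_efforts": joint torques, N m; "tool_pos": TCP position; "tcp_rot": TCP orientation; "ft_force": force on the tool from outside, world axes, zero at the start; "wrist_torque": the same for the moment, N m; "finger_gap": finger opening in mm; "grip_force": force on a finger pad.
Only numpy, scipy, OpenCV 4.12 (cv2) and the standard library are available. Lean on these libraries where they do the work, as an engineer would, in place of code of your own. Each camera call takes 0.05 s, during which the arm holds its last target. There are 200 camera calls.

## Working session

There is one attempt and no reset: what is moved stays moved. The work goes in short steps, Python scripts to look and compute and a tool call to move; the robot and the scene stay as the last step left them, time stands still between calls to the robot, and variables do not carry over. Pictures are saved under pics/ and viewed, at most 10 in all, crops included, and the job is handed in when it is done.

Besides the shell and the picture viewer there is one more tool, called as a command line: name --argument value ..., lists and objects as JSON in quotes. servo_tool: Moves the arm, as the interface text tells. Its arguments: {"type":"object","properties":{"fingers":{"type":"array","items":{"type":"number"}},"linear":{"type":"array","items":{"type":"array","items":{"type":"number"}}},"rotation":{"type":"array","items":{"type":"array","items":{"type":"number"}}},"force":{"type":"number"}},"required":["fingers","linear","rotation"]}

```bash
mkdir -p pics; cat > h.py <<'E'
import numpy as np,cv2,pickle
from bench import r
def snap(n,f):
    s=r.snapshot(n); cv2.imwrite(f'pics/{f}.png',cv2.cvtColor(s['frame'],cv2.COLOR_RGB2BGR)); pickle.dump(s,open(f'pics/{f}.pkl','wb')); return s
def load(f): return pickle.load(open(f'pics/{f}.pkl','rb'))
def ray(s,u,v,fish=False):
    x=(u-s['cx'])/s['fx'];y=(v-s['cy'])/s['fy']
    if fish:
        t=np.hypot(x,y);k=np.sin(t)/t if t>1e-9 else 1;d=np.array([x*k,-y*k,-np.cos(t)])
    else: d=np.array([x,-y,-1.])
    T=s['camera_from_world'];R=T[:3,:3]
    return -R.T@T[:3,3],R.T@d
def at(s,u,v,z,fish=False):
    o,d=ray(s,u,v,fish);return (o+d*(z-o[2])/d[2]).round(1)
def proj(s,p,fish=False):
    T=s['camera_from_world'];c=T[:3,:3]@np.array(p,float)+T[:3,3];x,y,z=c[0],-c[1],-c[2]
    if fish:
        q=np.hypot(x,y);t=np.arctan2(q,z);x,y=x/q*t,y/q*t
    else: x,y=x/z,y/z
    return (np.array([x*s['fx']+s['cx'],y*s['fy']+s['cy']])).round(1)
E
python3 -c "
from h import *
a=snap('scene','s0');b=snap('top','t0');
for s in(a,b):print(s['fx'],s['cx'],s['cy'],ray(s,320,200))
cv2.imwrite('pics/both.png',np.vstack([cv2.imread('pics/s0.png')[:, :],cv2.imread('pics/t0.png')])[:,:]) 
print(r.sense())"
```

```text
479.42132035665645 324.7247146323354 195.48878964003364 (array([1276.63390116, -381.24230486,  962.65505818]), array([-0.61678717,  0.23634974, -0.75093146]))
482.1134724749449 321.10197931836353 197.23800973645444 (array([ 443.4940597 ,  -81.70827671, 1077.94072797]), array([ 0.08898538, -0.00857819, -0.99601509]))
{'time': 0.1, 'joint_pos': array([-7.82306409e+01,  7.51084758e+00,  8.53237306e+01, -6.37979832e-04,
        8.72622778e+01, -4.89383195e+00]), 'qd': array([ 0.08099254, -0.1039831 , -0.17021466,  0.10223255, -0.05867727,
        0.03936672]), 'joint_efforts': array([ 3.74664469e-04, -5.70951426e+01, -5.01941156e+01, -2.83935005e-04,
        8.20744608e-03, -1.73112579e-05]), 'tool_pos': array([ 171.96050092, -574.33787318,  249.34199616]), 'tcp_rot': array([-1.79903443e+02, -7.62786880e-03,  1.66632156e+01]), 'ft_force': array([ 0.14573818, -0.29248902, -0.54173283]), 'wrist_torque': array([ 0.02294773, -0.00759673, -0.00377974]), 'grip_force': 0.0, 'finger_gap': 85.379278180939}
```

View pics/s0.png

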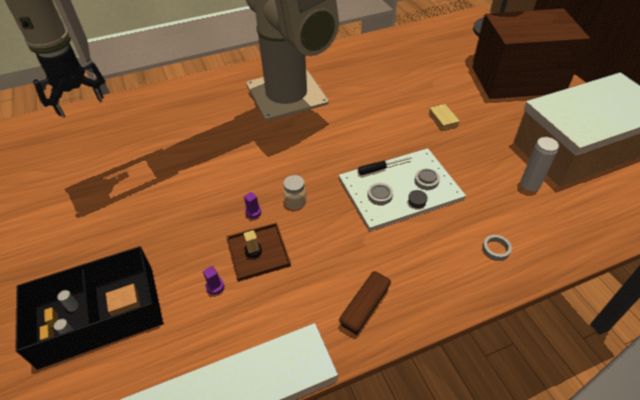

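View pics/t0.png

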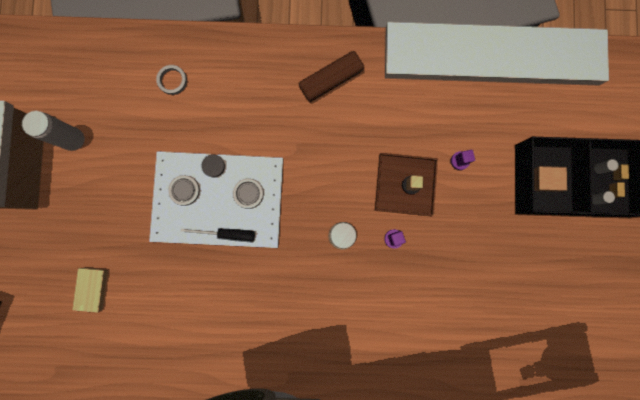

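Candidates for the tool: wooden-handled one in the tray (top 413,184; scene 252,243) and purple ones (top 462,160 and 395,239). By the description it is the one in the tray. The sockets are at top (184,190) and (248,193). I'll check both in one close crop.

```bash
python3 -c "
from h import *
s=cv2.imread('pics/s0.png');t=cv2.imread('pics/t0.png')
z=lambda i,x,y,w,h:cv2.resize(i[y:y+h,x:x+w],(400,300),interpolation=cv2.INTER_CUBIC)
cv2.imwrite('pics/c1.png',np.vstack([np.hstack([z(s,350,145,104,78),z(s,215,215,80,60)]),np.hstack([z(t,148,140,140,105),z(t,370,145,80,60)])]))
a=load('s0');b=load('t0')
print('tray corners top z16',[at(b,*p,16) for p in((379,153.5),(437,157),(434,215.5),(375.5,211))])
print('board corners z18',[at(b,*p,18) for p in((157,152),(283.5,157),(278,247),(150,242))])
print('tool top z74',at(b,416.5,182.5,74),'scene',at(a,250,236,74))
print('jar z75',at(b,343,235,75))
print('sockets z35.5',at(b,184,190,35.5),at(b,248,193,35.5))
"
```

```text
tray corners top z16 [array([ 646.7, -219.6,   16. ]), array([ 643. , -349.7,   16. ]), array([ 511.7, -343.9,   16. ]), array([ 517.7, -214.2,   16. ])]
board corners z18 [array([633.9, 273.7,  18. ]), array([631.7,  -6.9,  18. ]), array([432.3,  -2.2,  18. ]), array([435. , 276.7,  18. ])]
tool top z74 [ 576.4 -292.2   74. ] scene [ 584.8 -292.9   74. ]
jar z75 [ 461.7 -140.2   75. ]
sockets z35.5 [549.3 204.5  35.5] [547.1  65.9  35.5]
```

View pics/c1.png

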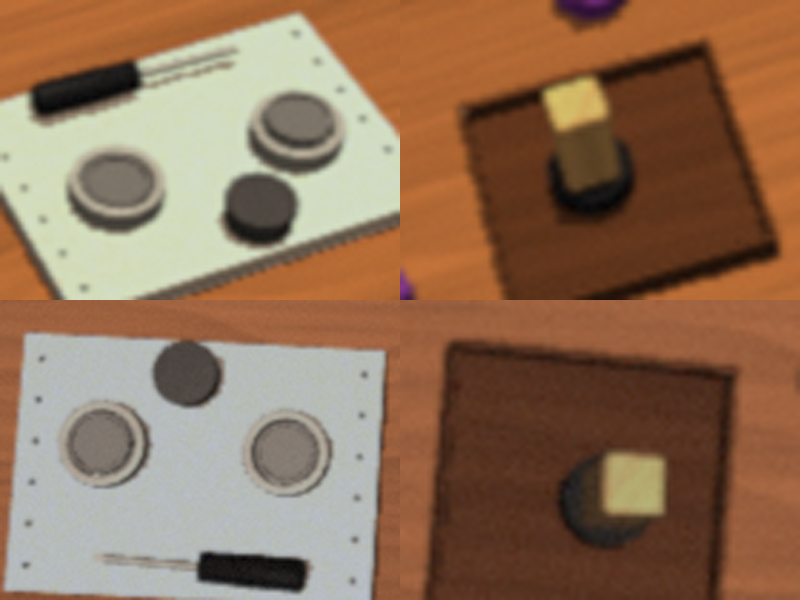

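The crop confirms it. The tool is the wooden-handled one in the tray, handle top at top pixel (417,182). The proud cap is in the +y socket (top 184,190; scene about 428,177), where the cap hides part of the rim. The other cap, at scene (380,193), is sunk flush. Heights and sizes agree: tray about 130 mm, board about 200x280 mm.

servo_tool --fingers '[0.085, 0.085, 0.085, 0.085, 0.085, 0.085, 0.085, 0.085, 0.085, 0.085]' --linear '[[0.047, -0.0153, 0.005], [0.094, -0.0306, 0.01], [0.141, -0.0459, 0.015], [0.188, -0.0612, 0.02], [0.235, -0.0765, 0.025], [0.282, -0.0918, 0.03], [0.329, -0.107, 0.035], [0.376, -0.1224, 0.04], [0.423, -0.1377, 0.045], [0.4695, -0.153, 0.05]]' --rotation '[[0, 0, 2], [0, 0, 4], [0, 0, 6], [0, 0, 8], [0, 0, 10], [0, 0, 12], [0, 0, 14], [0, 0, 16], [0, 0, 16.6], [0, 0, 16.6]]'

```text
time: 1.1
tool_pos: [579.2, -292.0, 199.6]
tcp_rot: [-180.0, 0.0, 0.0]
ft_force: [0.7, -0.3, 0.0]
finger_gap: 84.9
grip_force: 0.0
```

```bash
python3 -c "
from h import *
s=snap('wrist','w1');b=snap('top','t1');q=r.sense();print(q['tool_pos'],q['tcp_rot'],q['time'],s['fx'],s['cx'],s['cy'])
o,_=ray(s,320,200,True);print(o)
for p in((577,-293,74),(583,-293,74),(580,-293,22)):print(proj(s,p,True))
"
```

```text
[ 581.37474364 -288.49332539  198.13413423] [-1.79825249e+02  5.04153106e-02  3.83188938e-01] 1.2 309.70691628693146 322.7707400493696 196.6072652542512
[ 645.47609058 -292.45794142  322.94598609]
[323.4 198.3]
[323.4 191.4]
[323.3 181.6]
```

View pics/w1.png

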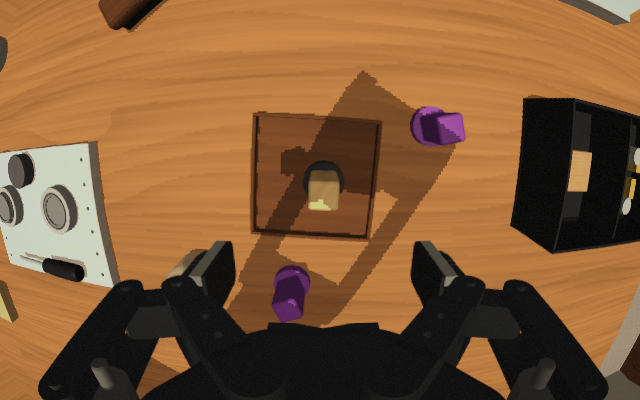

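The wrist view shows the tool in the tray, its handle top around (323,198) and partly shaded by the gripper. The purple decoys are at (438,125) and (290,290). I'll crop for the edges.

```bash
python3 -c "
from h import *
i=cv2.imread('pics/w1.png')[150:225,270:370];c=cv2.resize(i,(800,600),interpolation=cv2.INTER_CUBIC);c=cv2.convertScaleAbs(c,alpha=1.5,beta=10)
cv2.imwrite('pics/c2.png',c)"
```

```text
(no output)
```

View pics/c2.png

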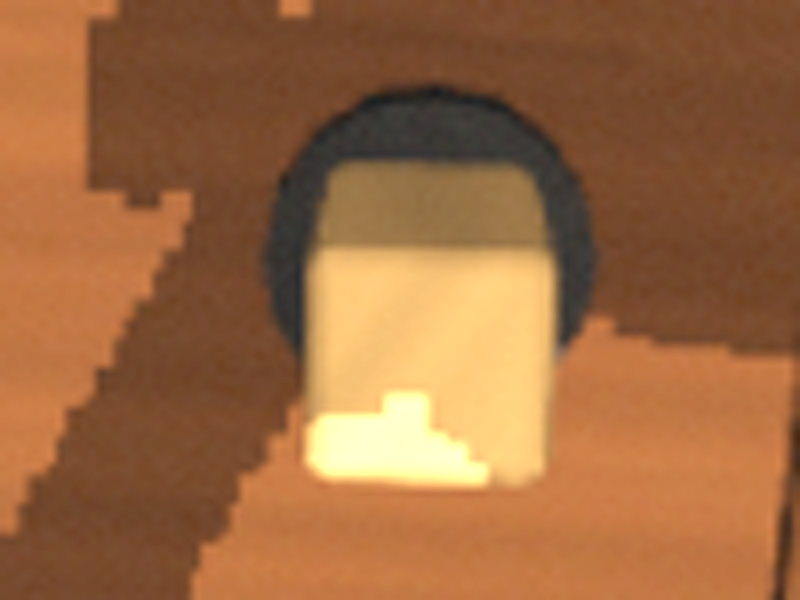

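```bash
python3 -c "
from h import *
s=load('w1');t1=load('t1')
P=np.array([at(s,270+x/8,150+y/8,74,True) for x,y in((313,248),(553,248),(545,485),(304,480))]);print(P,P.mean(0))
print('disc L,R at z22',at(s,270+265/8,150+240/8,22,True),at(s,270+595/8,150+240/8,22,True),'top edge',at(s,270+432/8,150+88/8,22,True))
q=r.sense();print(q['tool_pos'],q['tcp_rot'],q['time'],q['ft_force'])
for n in range(2):
  x=r.snapshot('wrist');print(ray(x,320,200,True)[0]);q=r.sense();print(q['tool_pos'],q['tcp_rot'])
"
```

```text
[[ 591.8 -281.3   74. ]
 [ 591.8 -305.9   74. ]
 [ 566.3 -305.5   74. ]
 [ 566.8 -280.    74. ]] [ 579.175 -293.175   74.   ]
disc L,R at z22 [ 581.6 -273.    22. ] [ 581.6 -314.    22. ] top edge [ 600.7 -293.7   22. ]
[ 581.37474364 -288.49332539  198.13413423] [-1.79825249e+02  5.04153106e-02  3.83188938e-01] 1.2 [-0.15800419 -0.23068108 -0.27570169]
[ 647.63632712 -288.94184422  321.50318351]
[ 579.48442003 -290.69668134  198.57088188] [-1.79905940e+02  1.08414775e-01  3.20634840e-01]
[ 645.87880319 -291.01657607  321.84095737]
[ 578.3296661  -292.26570637  199.0465848 ] [-1.79951328e+02  1.08412341e-01  2.11645675e-01]
```

servo_tool --fingers '[0.085, 0.085, 0.085, 0.085, 0.085, 0.085, 0.085, 0.085]' --linear '[[0.0015, 0, 0.02], [0.0015, 0, 0.05], [0.0015, 0, 0.08], [0.0015, 0, 0.105], [0.0015, 0, 0.125], [0.0015, 0, 0.14], [0.0015, 0, 0.15], [0.0015, 0, 0.15]]' --rotation '[[0, 0, 0], [0, 0, 0], [0, 0, 0], [0, 0, 0], [0, 0, 0], [0, 0, 0], [0, 0, 0], [0, 0, 0]]'

```text
time: 2.1
tool_pos: [578.2, -293.7, 48.9]
tcp_rot: [-179.9, 0.1, 0.0]
ft_force: [-0.5, -0.1, -0.3]
finger_gap: 84.8
grip_force: 0.0
```

servo_tool --fingers '[0.05, 0.03, 0.02, 0.015, 0.015, 0.015, 0.015, 0.015, 0.015, 0.015]' --linear '[[0, 0, 0], [0, 0, 0], [0, 0, 0], [0, 0, 0], [0, 0, 0], [0, 0, 0], [0, 0, 0], [0, 0, 0], [0, 0, 0], [0, 0, 0]]' --rotation '[[0, 0, 0], [0, 0, 0], [0, 0, 0], [0, 0, 0], [0, 0, 0], [0, 0, 0], [0, 0, 0], [0, 0, 0], [0, 0, 0], [0, 0, 0]]' --force 100

```text
time: 3.1
tool_pos: [580.1, -293.9, 51.3]
tcp_rot: [180.0, -0.1, 0.1]
ft_force: [-0.8, -0.1, 4.6]
finger_gap: 25.2
grip_force: 98.7
```

servo_tool --fingers '[0.015, 0.015, 0.015, 0.015, 0.015, 0.015, 0.015, 0.015, 0.015, 0.015]' --linear '[[0, 0, -0.01], [0, 0, -0.035], [0, 0, -0.065], [0, -0.01, -0.09], [-0.005, -0.035, -0.1], [-0.01, -0.07, -0.1], [-0.018, -0.11, -0.1], [-0.025, -0.15, -0.1], [-0.032, -0.195, -0.1], [-0.038, -0.24, -0.1]]' --rotation '[[0, 0, 0], [0, 0, 0], [0, 0, 0], [0, 0, 0], [0, 0, 0], [0, 0, 0], [0, 0, 0], [0, 0, 0], [0, 0, 0], [0, 0, 0]]'

```text
time: 4.1
tool_pos: [540.2, -52.1, 150.3]
tcp_rot: [-180.0, 0.0, 0.0]
ft_force: [0.6, 0.5, -2.5]
finger_gap: 24.9
grip_force: 98.3
```

servo_tool --fingers '[0.015, 0.015, 0.015, 0.015, 0.015, 0.015, 0.015, 0.015, 0.015, 0.015]' --linear '[[-0.007, -0.045, 0], [-0.014, -0.09, 0], [-0.02, -0.13, 0], [-0.026, -0.165, 0], [-0.032, -0.198, 0], [-0.037, -0.226, 0], [-0.04, -0.246, 0], [-0.042, -0.258, 0], [-0.042, -0.258, 0], [-0.042, -0.258, 0]]' --rotation '[[0, 0, 0], [0, 0, 0], [0, 0, 0], [0, 0, 0], [0, 0, 0], [0, 0, 0], [0, 0, 0], [0, 0, 0], [0, 0, 0], [0, 0, 0]]'

```text
time: 5.1
tool_pos: [498.9, 203.7, 150.2]
tcp_rot: [180.0, 0.0, 0.1]
ft_force: [-0.8, 0.3, -1.8]
finger_gap: 25.0
grip_force: 98.3
```

```bash
python3 -c "
from h import *
for k in range(6): r.snapshot('wrist')
s=snap('wrist','w2');q=r.sense();print(q['tool_pos'],q['tcp_rot'],q['time'],q['ft_force'],q['finger_gap'])
print(proj(s,(549.2,205,35.5),True),proj(s,(500,205,104),True),proj(s,(500,205,110),True))
i=cv2.resize(cv2.imread('pics/w2.png')[110:350,190:510],(800,600),interpolation=cv2.INTER_CUBIC)
cv2.imwrite('pics/c3.png',i)"
```

```text
[499.11891168 203.71949266 150.32008252] [ 1.79998325e+02 -1.34954091e-03  6.68464106e-03] 5.45 [-0.52165509  0.40241268 -1.74166591] 25.028948123798187
[320.1 136.3] [319.4 229.2] [319.3 233. ]
```

View pics/c3.png

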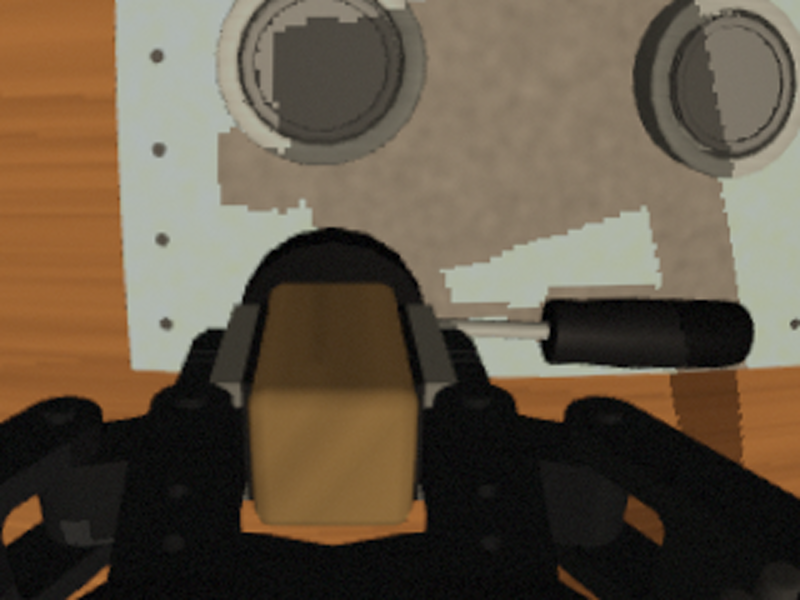

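The tool is upright in the jaws with its shoulder centred near crop x 332. The proud cap's socket is at crop (321,60) and the finished cap is at (730,80). I need a closer crop of the cap.

```bash
python3 -c "
from h import *
i=cv2.resize(cv2.imread('pics/w2.png')[85:185,260:380],(720,600),interpolation=cv2.INTER_CUBIC)
cv2.imwrite('pics/c4.png',cv2.convertScaleAbs(i,alpha=1.6,beta=10))
s=load('w2')
f=lambda x,y,z:at(s,190+x/2.5,110+y/2.5,z,True)
print('handle top z~174',[f(x,y,173) for x,y in((250,393),(418,393),(412,523),(260,520))])
print('shoulder front z122',f(332,228,121),'sides',f(243,300,121),f(421,300,121))"
```

```text
handle top z~174 [array([511.5, 215.1, 173. ]), array([511.5, 190.4, 173. ]), array([487.2, 190.2, 173. ]), array([487.9, 214.6, 173. ])]
shoulder front z122 [521.9 203.  121. ] sides [506.  221.9 121. ] [506.  184.1 121. ]
```

View pics/c4.png

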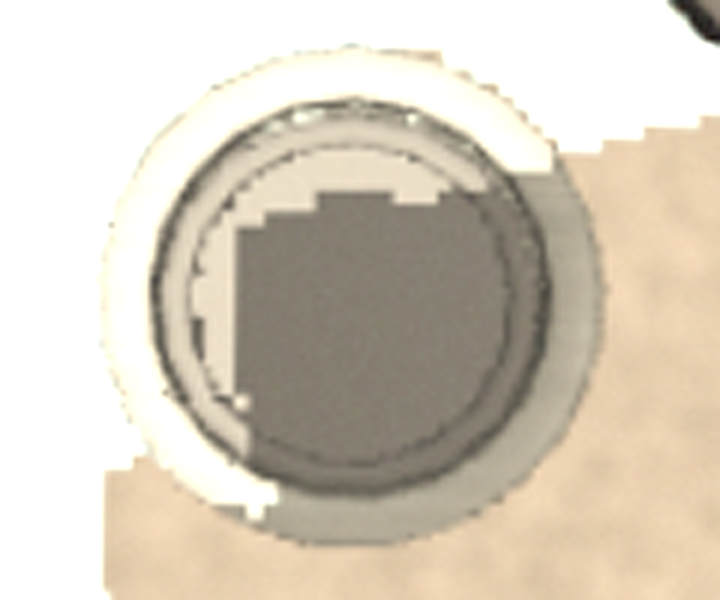

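```bash
python3 -c "
from h import *
s=load('w2');f=lambda x,y,z:at(s,260+x/6,85+y/6,z,True)
print('dish',f(351,304.5,43.5),f(190,304,43.5),f(512,304,43.5),f(351,143,43.5),f(351,466,43.5))
print('rim',f(353.5,296.5,35.5),f(104,296,35.5),f(603,296,35.5))
print('cap outer', f(352,297,43.5))
q=r.sense();print(q['tool_pos'],q['joint_pos'])"
```

```text
dish [550.2 206.1  43.5] [550.4 226.1  43.5] [550.3 186.3  43.5] [570.2 206.1  43.5] [529.9 206.2  43.5]
rim [550.7 205.9  35.5] [551.1 238.   35.5] [551.  174.   35.5]
cap outer [551.1 206.   43.5]
[499.11891168 203.71949266 150.32008252] [ 1.67546733e+01  2.10481788e+00  1.01586116e+02 -2.05115380e-03
  7.63082562e+01  1.06748474e+02]
```

Dish centre (550.2, 206.1), measured 40 mm across as given. The tool is at (499.6, 202.9). Moving above it and stopping with about 8 mm of clearance.

servo_tool --fingers '[0.015, 0.015, 0.015, 0.015, 0.015, 0.015, 0.015, 0.015, 0.015, 0.015]' --linear '[[0.012, -0.001, 0], [0.03, -0.002, 0], [0.044, -0.003, 0], [0.0505, -0.0031, 0.005], [0.0505, -0.0031, 0.02], [0.0505, -0.0031, 0.035], [0.0505, -0.0031, 0.045], [0.0505, -0.0031, 0.052], [0.0505, -0.0031, 0.054], [0.0505, -0.0031, 0.054]]' --rotation '[[0, 0, 0], [0, 0, 0], [0, 0, 0], [0, 0, 0], [0, 0, 0], [0, 0, 0], [0, 0, 0], [0, 0, 0], [0, 0, 0], [0, 0, 0]]'

```text
time: 6.45
tool_pos: [549.1, 207.5, 96.0]
tcp_rot: [180.0, 0.0, 0.1]
ft_force: [0.6, 0.4, -1.6]
finger_gap: 24.6
grip_force: 98.4
```

```bash
python3 -c "
from h import *
for k in range(4): r.snapshot('wrist')
s=snap('wrist','w3');snap('scene','s3');q=r.sense();print(q['tool_pos'],q['tcp_rot'],q['time'],q['ft_force'],q['finger_gap'])
a=cv2.resize(cv2.imread('pics/w3.png')[150:290,230:420],(760,560),interpolation=cv2.INTER_CUBIC)
cv2.imwrite('pics/c5.png',cv2.convertScaleAbs(a,alpha=1.6,beta=10))"
```

```text
[549.85168632 207.56687536  96.96622888] [-1.79982707e+02 -6.04918049e-02  6.06461671e-02] 6.75 [ 0.37753796  0.34560337 -1.91168768] 25.127368089298244
```

View pics/c5.png

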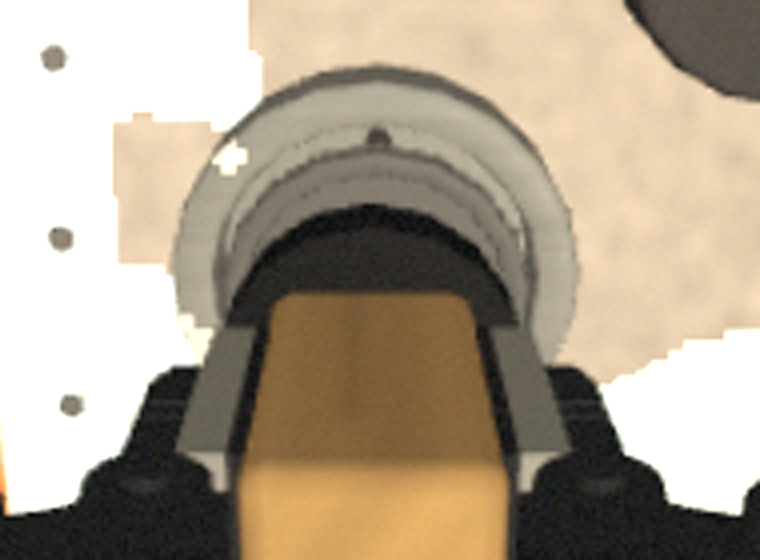

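The tool sits centred over the cap: shoulder centre at crop x≈373, cap rim centre ≈376. I'll check the fore-aft offset numerically.

```bash
python3 -c "
from h import *
s=load('w3');f=lambda x,y,z:at(s,230+x/4,150+y/4,z,True)
print('shoulder front-21',f(373,206,68)-[21,0,0],'nose? dish front-20',f(376,172,43.5)-[20,0,0],'rim front-33',f(376,84,35.5)-[33,0,0],'cap outer front -24',f(376,150,43.5)-[24,0,0])"
```

```text
shoulder front-21 [551.6 206.9  68. ] nose? dish front-20 [550.9 206.4  43.5] rim front-33 [549.6 206.4  35.5] cap outer front -24 [550.2 206.4  43.5]
```

servo_tool --fingers '[0.015, 0.015, 0.015, 0.015]' --linear '[[0, 0, 0.002], [0, 0, 0.004], [0, 0, 0.005], [0, 0, 0.005]]' --rotation '[[0, 0, 0], [0, 0, 0], [0, 0, 0], [0, 0, 0]]'

```text
time: 7.15
tool_pos: [549.2, 207.4, 90.9]
tcp_rot: [180.0, 0.0, 0.1]
ft_force: [-0.2, 0.3, -2.2]
finger_gap: 25.4
grip_force: 98.4
```

Centred within about 1 mm. Now feeling downward.

servo_tool --fingers '[0.015, 0.015, 0.015, 0.015, 0.015, 0.015]' --linear '[[-0.0004, 0.0003, 0.001], [-0.0004, 0.0003, 0.002], [-0.0004, 0.0003, 0.003], [-0.0004, 0.0003, 0.004], [-0.0004, 0.0003, 0.004], [-0.0004, 0.0003, 0.004]]' --rotation '[[0, 0, 0], [0, 0, 0], [0, 0, 0], [0, 0, 0], [0, 0, 0], [0, 0, 0]]'

```text
time: 7.75
tool_pos: [549.1, 207.2, 87.4]
tcp_rot: [-180.0, -0.0, 0.1]
ft_force: [-0.6, -0.6, 0.1]
finger_gap: 24.8
grip_force: 98.3
```

servo_tool --fingers '[0.015, 0.015, 0.015, 0.015]' --linear '[[0, 0, 0.0005], [0, 0, 0.001], [0, 0, 0.0015], [0, 0, 0.0015]]' --rotation '[[0, 0, 0], [0, 0, 0], [0, 0, 0], [0, 0, 0]]'

```text
time: 8.15
tool_pos: [549.4, 207.2, 86.4]
tcp_rot: [-180.0, -0.1, 0.1]
ft_force: [-2.0, -0.7, 5.2]
finger_gap: 24.8
grip_force: 99.0
```

servo_tool --fingers '[0.015, 0.015, 0.015, 0.015]' --linear '[[0, 0, 0.0005], [0, 0, 0.001], [0, 0, 0.001], [0, 0, 0.001]]' --rotation '[[0, 0, 0], [0, 0, 0], [0, 0, 0], [0, 0, 0]]'

```text
time: 8.55
tool_pos: [549.6, 207.3, 85.6]
tcp_rot: [-180.0, -0.1, 0.1]
ft_force: [-1.4, -1.1, 6.6]
finger_gap: 25.1
grip_force: 99.2
```

servo_tool --fingers '[0.015, 0.015, 0.015, 0.015]' --linear '[[0, 0, 0.0005], [0, 0, 0.001], [0, 0, 0.001], [0, 0, 0.001]]' --rotation '[[0, 0, 0], [0, 0, 0], [0, 0, 0], [0, 0, 0]]'

```text
time: 8.95
tool_pos: [548.9, 207.2, 83.3]
tcp_rot: [-180.0, 0.0, 0.1]
ft_force: [1.0, 1.0, -2.2]
finger_gap: 24.8
grip_force: 98.4
```

servo_tool --fingers '[0.015, 0.015, 0.015, 0.015]' --linear '[[0, 0, 0.0005], [0, 0, 0.001], [0, 0, 0.001], [0, 0, 0.001]]' --rotation '[[0, 0, 0], [0, 0, 0], [0, 0, 0], [0, 0, 0]]'

```text
time: 9.35
tool_pos: [548.8, 207.0, 82.5]
tcp_rot: [180.0, 0.0, 0.1]
ft_force: [-0.3, -0.3, -1.7]
finger_gap: 25.0
grip_force: 98.3
```

Snapped over. Now down to the floor gently.

servo_tool --fingers '[0.015, 0.015, 0.015, 0.015]' --linear '[[0, 0, 0.0005], [0, 0, 0.001], [0, 0, 0.0015], [0, 0, 0.0015]]' --rotation '[[0, 0, 0], [0, 0, 0], [0, 0, 0], [0, 0, 0]]'

```text
time: 9.75
tool_pos: [549.0, 207.1, 81.2]
tcp_rot: [180.0, 0.0, 0.1]
ft_force: [0.3, -0.0, -2.1]
finger_gap: 24.6
grip_force: 98.3
```

servo_tool --fingers '[0.015, 0.015, 0.015, 0.015]' --linear '[[0, 0, 0.0003], [0, 0, 0.0006], [0, 0, 0.001], [0, 0, 0.001]]' --rotation '[[0, 0, 0], [0, 0, 0], [0, 0, 0], [0, 0, 0]]'

```text
time: 10.15
tool_pos: [549.1, 207.2, 80.3]
tcp_rot: [-180.0, -0.0, 0.1]
ft_force: [-0.5, -0.2, -1.5]
finger_gap: 25.3
grip_force: 98.7
```

servo_tool --fingers '[0.015, 0.015, 0.015, 0.015]' --linear '[[0, 0, 0.0003], [0, 0, 0.0006], [0, 0, 0.0009], [0, 0, 0.0009]]' --rotation '[[0, 0, 0], [0, 0, 0], [0, 0, 0], [0, 0, 0]]'

```text
time: 10.55
tool_pos: [549.2, 207.2, 80.3]
tcp_rot: [-180.0, -0.0, 0.1]
ft_force: [-4.3, -1.4, 5.9]
finger_gap: 25.2
grip_force: 99.6
```

servo_tool --fingers '[0.015, 0.015, 0.015, 0.015]' --linear '[[0, 0, 0.0002], [0, 0, 0.0004], [0, 0, 0.0006], [0, 0, 0.0006]]' --rotation '[[0, 0, 0], [0, 0, 0], [0, 0, 0], [0, 0, 0]]'

```text
time: 10.95
tool_pos: [549.2, 207.2, 80.2]
tcp_rot: [-180.0, -0.0, 0.1]
ft_force: [-6.2, -1.3, 12.0]
finger_gap: 25.0
grip_force: 100.1
```

servo_tool --fingers '[0.015, 0.015, 0.015, 0.015, 0.015, 0.015, 0.015, 0.015, 0.015, 0.015]' --linear '[[0, 0, 0.0002], [0, 0, 0.0005], [0, 0, 0.0005], [0, 0, 0.0005], [0, 0, 0.0005], [0, 0, 0.0005], [0, 0, 0.0005], [0, 0, 0.0005], [0, 0, 0.0005], [0, 0, 0.0005]]' --rotation '[[0, 0, 0], [0, 0, 0], [0, 0, 0], [0, 0, 0], [0, 0, 0], [0, 0, 0], [0, 0, 0], [0, 0, 0], [0, 0, 0], [0, 0, 0]]'

```text
time: 11.95
tool_pos: [549.3, 207.2, 80.3]
tcp_rot: [-180.0, -0.0, 0.1]
ft_force: [-7.8, -2.3, 14.3]
finger_gap: 25.0
grip_force: 100.6
```

servo_tool --fingers '[0.015, 0.015, 0.015, 0.015, 0.015, 0.015, 0.015]' --linear '[[0, 0, 0], [0, 0, 0], [0, 0, 0], [0, 0, 0], [0, 0, 0], [0, 0, 0], [0, 0, 0]]' --rotation '[[0, 0, 0], [0, 0, 0], [0, 0, 0], [0, 0, 0], [0, 0, 0], [0, 0, 0], [0, 0, 0]]'

```text
time: 12.65
tool_pos: [549.3, 207.2, 80.3]
tcp_rot: [180.0, -0.0, 0.1]
ft_force: [-7.6, -2.4, 14.9]
finger_gap: 25.1
grip_force: 100.6
```

servo_tool --fingers '[0.015, 0.015, 0.015, 0.015, 0.015, 0.015, 0.015, 0.015, 0.015, 0.015]' --linear '[[0, 0, 0.0002], [0, 0, 0.0002], [0, 0, 0.0002], [0, 0, 0.0002], [0, 0, 0.0002], [0, 0, 0.0002], [0, 0, 0.0002], [0, 0, 0.0002], [0, 0, 0.0002], [0, 0, 0.0002]]' --rotation '[[0, 0, 0], [0, 0, 0], [0, 0, 0], [0, 0, 0], [0, 0, 0], [0, 0, 0], [0, 0, 0], [0, 0, 0], [0, 0, 0], [0, 0, 0]]'

```text
time: 13.65
tool_pos: [549.3, 207.2, 80.2]
tcp_rot: [180.0, -0.0, 0.1]
ft_force: [-8.9, -2.3, 16.3]
finger_gap: 24.9
grip_force: 100.8
```

servo_tool --fingers '[0.015, 0.015, 0.015, 0.015, 0.015, 0.015, 0.015, 0.015, 0.015, 0.015]' --linear '[[0, 0, -0.0005], [0, 0, -0.001], [0, 0, -0.003], [0, 0, -0.01], [0, 0, -0.025], [0, 0, -0.045], [0, 0, -0.065], [0, 0, -0.08], [0, 0, -0.085], [0, 0, -0.085]]' --rotation '[[0, 0, 0], [0, 0, 0], [0, 0, 0], [0, 0, 0], [0, 0, 0], [0, 0, 0], [0, 0, 0], [0, 0, 0], [0, 0, 0], [0, 0, 0]]'

```text
time: 14.65
tool_pos: [549.7, 207.3, 164.4]
tcp_rot: [-180.0, -0.1, 0.1]
ft_force: [-0.5, 1.2, -2.8]
finger_gap: 24.8
grip_force: 98.3
```

servo_tool --fingers '[0.015, 0.015, 0.015, 0.015, 0.015, 0.015, 0.015, 0.015, 0.015, 0.015]' --linear '[[0.0006, 0.01, 0], [0.002, 0.035, 0], [0.004, 0.07, 0], [0.0065, 0.11, 0], [0.009, 0.153, 0], [0.0117, 0.196, 0], [0.0143, 0.239, 0], [0.017, 0.282, 0], [0.0195, 0.325, 0], [0.022, 0.368, 0]]' --rotation '[[0, 0, 0], [0, 0, 0], [0, 0, 0], [0, 0, 0], [0, 0, 0], [0, 0, 0], [0, 0, 0], [0, 0, 0], [0, 0, 0], [0, 0, 0]]'

```text
time: 15.65
tool_pos: [570.1, -163.0, 161.5]
tcp_rot: [-180.0, 0.1, 0.0]
ft_force: [0.8, 0.5, -2.4]
finger_gap: 25.0
grip_force: 98.3
```

servo_tool --fingers '[0.015, 0.015, 0.015, 0.015, 0.015, 0.015, 0.015, 0.015, 0.015, 0.015]' --linear '[[0.0025, 0.04, 0], [0.0045, 0.075, 0], [0.006, 0.1, 0], [0.007, 0.118, 0.005], [0.0075, 0.124, 0.02], [0.0075, 0.124, 0.045], [0.0075, 0.124, 0.07], [0.0075, 0.124, 0.09], [0.0075, 0.124, 0.105], [0.0075, 0.124, 0.105]]' --rotation '[[0, 0, 0], [0, 0, 0], [0, 0, 0], [0, 0, 0], [0, 0, 0], [0, 0, 0], [0, 0, 0], [0, 0, 0], [0, 0, 0], [0, 0, 0]]'

```text
time: 16.65
tool_pos: [576.7, -282.6, 53.8]
tcp_rot: [-179.8, 0.3, 0.1]
ft_force: [-0.6, -0.1, -3.1]
finger_gap: 25.3
grip_force: 98.4
```

servo_tool --fingers '[0.015, 0.015, 0.015, 0.015]' --linear '[[0, 0, 0.002], [0, 0, 0.004], [0, 0, 0.005], [0, 0, 0.005]]' --rotation '[[0, 0, 0], [0, 0, 0], [0, 0, 0], [0, 0, 0]]'

```text
time: 17.05
tool_pos: [579.5, -285.1, 53.9]
tcp_rot: [180.0, -0.1, 0.1]
ft_force: [0.2, -0.1, -1.9]
finger_gap: 25.2
grip_force: 98.4
```

servo_tool --fingers '[0.015, 0.015, 0.015, 0.015, 0.015]' --linear '[[0, 0, 0.001], [0, 0, 0.002], [0, 0, 0.0025], [0, 0, 0.0025], [0, 0, 0.0025]]' --rotation '[[0, 0, 0], [0, 0, 0], [0, 0, 0], [0, 0, 0], [0, 0, 0]]'

```text
time: 17.55
tool_pos: [579.3, -285.0, 51.3]
tcp_rot: [180.0, -0.0, 0.1]
ft_force: [-1.9, 1.8, 5.7]
finger_gap: 24.9
grip_force: 99.3
```

servo_tool --fingers '[0.015, 0.015, 0.026, 0.03, 0.04, 0.06, 0.085, 0.085, 0.085, 0.085]' --linear '[[0, 0, -0.0006], [0, 0, -0.0006], [0, 0, -0.0006], [0, 0, -0.0006], [0, 0, -0.0006], [0, 0, -0.0006], [0, 0, -0.0006], [0, 0, -0.0006], [0, 0, -0.0006], [0, 0, -0.0006]]' --rotation '[[0, 0, 0], [0, 0, 0], [0, 0, 0], [0, 0, 0], [0, 0, 0], [0, 0, 0], [0, 0, 0], [0, 0, 0], [0, 0, 0], [0, 0, 0]]'

```text
time: 18.55
tool_pos: [579.1, -284.8, 51.2]
tcp_rot: [-180.0, 0.0, 0.1]
ft_force: [-0.3, 0.6, 0.4]
finger_gap: 85.1
grip_force: 0.0
```

servo_tool --fingers '[0.085, 0.085, 0.085, 0.085, 0.085, 0.085, 0.085, 0.085, 0.085, 0.085]' --linear '[[0, 0, -0.01], [0, 0, -0.03], [0, 0, -0.06], [0, 0, -0.09], [0, 0, -0.12], [0, 0, -0.14], [0, 0, -0.15], [0, 0, -0.15], [0, 0, -0.15], [0, 0, -0.15]]' --rotation '[[0, 0, 0], [0, 0, 0], [0, 0, 0], [0, 0, 0], [0, 0, 0], [0, 0, 0], [0, 0, 0], [0, 0, 0], [0, 0, 0], [0, 0, 0]]'

```text
time: 19.55
tool_pos: [578.2, -284.3, 199.1]
tcp_rot: [-179.9, 0.2, 0.1]
ft_force: [-0.8, 0.9, -0.5]
finger_gap: 85.1
grip_force: 0.0
```

```bash
python3 -c "
from h import *
for k in range(4): r.snapshot('wrist')
snap('wrist','w4');snap('scene','s4')
z=lambda i,x,y,w,h:cv2.resize(i,None,fx=1,fy=1)[y:y+h,x:x+w]
s=cv2.imread('pics/s4.png');w=cv2.imread('pics/w4.png')
R=lambda i:cv2.resize(i,(400,300),interpolation=cv2.INTER_CUBIC)
cv2.imwrite('pics/c6.png',np.hstack([R(s[145:223,350:454]),R(w[100:250,220:420])]))"
```

```text
(no output)
```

View pics/c6.png

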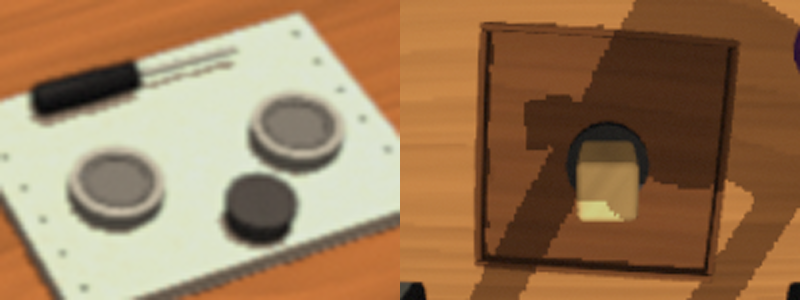

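Both caps now look flush in their sockets (crop 297,125 and 115,180). The tool stands upright near the tray's centre (crop 608,170), and the gripper is clear of it. Handing in.

```bash
python3 -c "
from bench import r
print(r.hand_in())"
```

```text
the job is handed in; nothing more can be done
None
```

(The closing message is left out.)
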